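# Find the rocking sole plate with a straightedge

### The arm

A 6-joint arm with a two-finger parallel gripper is mounted at the origin on a cart in front of the work surface, level with it; the furniture and walls round the work are solid. World frame = base frame: x ahead of the robot, y to its left, z up, the work surface at z = 0. Lengths are in mm, angles in rad, forces in N, time in s.
With the tool pointing down it reaches from about 300 to 875 mm from the base axis. Payload 6.4 kg.
Tool frame: the origin (TCP) lies on the mounting face of the last link; the fingertips stand 173 mm ahead of it and the grasp point (between the pads) lies 155 mm ahead of it; z points along the fingers, y is the line along which they close (so a half turn about z gives the same grasp; the last joint's range is limited). The gripper opens to 85 mm and grips with 20 to 120 N. Pads are 22 mm wide; open, the fingers measure 114 mm over their backs; the gripper's body (76 mm by 85 mm) begins 54 mm behind the grasp point. The pads swing forward as they close: fully open they stand 13 mm farther back than shut.
Start: joints at [-1.478, 0.181, 1.607, -0, 1.354, -0.206], TCP at [169.281, -549.533, 404.688] pointing down, gripper open.
Joint ranges: [-2.99, 2.99], [-0.89, 2.07], [0.3, 2.58], [-1.14, 4.28], [0, 2.63], [-3.12, 3.12]. Speed limits (rad/s): [2.57, 2.57, 3.01, 3.14, 3.14, 3.14].

### API

Orientations are given as a rotation vector (axis times angle).
In Python, from bench import env, cams, read_state, hand_in gives the robot as it stands (env), with the cameras (cams), the readings as plain functions and the job as plain functions.
- The arm moves only by the shell command python3 steer.py, which reads ROWS from standard input. ROWS is a JSON list of rows, 1 to 20 of them, each an object with the fields turn_vec (a list: a rotation vector rx, ry, rz in shares of pi/2 rad (1.0 is pi/2 rad)), xyz (a list: dx, dy, dz in normalised numbers (1 is 500 mm)), finger_gap (the opening from 0.0 (shut) to 1.0 (fully open)); a field left out counts as zero (the opening has to be given); each row shifts and turns the commanded pose from where the row before left it, along the tool's axes as they then stand; what a row does not reach is not made up. A row lasts 1/10 s, in which the tool goes at most 50 mm and 0.15 rad, less where a joint would pass 70% of its speed; a pose out of reach is approached as far as the arm can. The fingers move at their own pace and stop on an object; the grip force is fixed at half the most. Time passes only in rows, so rows that do not move let the fingers close. It prints the time, the measured TCP pose, the force, the opening and the grip force at its end. Input that does not fit is refused with a message, and nothing moves.
- read_state(): the state, without advancing time (a new reading comes with each control period).
- cams.grab_frame(name): name is "side" or "top"; returns a dict with "frame" (420x560x3 uint8, red, green, blue), "K" (3x3 intrinsics, pixels), "world_from_camera" (4x4, takes a point from camera to world coordinates). Camera axes: x right, y down, z forward; pixel columns grow to the right and rows downward; lengths in mm; the calibration is good to about 2 mm. A picture is of the moment at which its call begins. There is no depth.
- hand_in(): hands the job in; it is judged then, once.
The state is a dict: "t": time; "joint_pos": joint angles; "qvel": joint speeds; "effort": joint torques, N m; "eef_pos": TCP position; "tcp_rot": TCP orientation; "wrist_force": force on the tool from outside, world axes, zero at the start; "ft_torque": the same for the moment, N m; "grip_width": opening from 0.0 (shut) to 1.0 (fully open); "grip_force": force on a finger pad.
Only numpy, scipy, OpenCV 4.12 (cv2) and the standard library are available. Lean on these libraries where they do the work, as an engineer would, in place of code of your own. Each camera call takes 0.05 s, during which the arm holds its last target. There are 200 camera calls.

### The job

One of the gearmotor's two sole plates has a machined pad that is high in the middle: find it by laying the steel straightedge lengthwise on the pad of either plate, letting go, and pressing it down over the near end of the pad and then over the far end to see whether it rocks (if it does not, the other plate is the bad one). Put the bad plate, pad up, flat in the shallow grey tray, and leave the good plate where it stands with the straightedge lying lengthwise on its pad.

Things in the scene. Friction and masses are not known exactly. Their poses are not given: they have to be found in the camera images.
- sole_plate_1: One of two sole plates that look alike (which one is bad is not told): dark cast flange 140 long (x) x 60 wide (y) x 11 mm thick with four bolt holes, a bright machined pad 140 x 36 mm along its whole length, pad top about 20 mm above the underside. Loose, about 0.6 kg. Origin: centre of the underside; x points away from the robot (within 0.3 rad): near end at -x, far end at +x; z up.
- sole_plate_2: The other sole plate: same sizes, axes and origin as sole_plate_1. The good plate's pad is flat, 20 mm above the underside; the bad one's is 23 mm high in the middle (22 mm either side of the centre) and falls evenly to 20 mm at its two ends, so the straightedge lies 3 mm higher on it.
- pad_1 (a point): Point on sole_plate_1 above its origin, 20 mm over the underside (nominal middle of the pad's top). On a bad pad the laid straightedge stays level until it is pressed: about 2 N at 55 mm from the middle tip it by 0.06 rad, the pressed point sinks 2 mm, and it lies level again when let go. On a good pad it does not move.
- pad_2 (a point): The same point on sole_plate_2.
- straightedge: Ground steel straightedge, a plain flat bar 140 long (x) x 30 wide (y) x 8 mm thick with a 9 mm hanging hole 58 mm from its middle at the +x end; lies flat on the bench; both faces flat. Loose, 0.25 kg; either way round will do. Origin: centre of the underside; z up.
- rework_tray: Shallow open tray of grey sheet metal, fixed to the bench, 150 (x) x 220 (y) x 23 mm high outside with the rolled rim, 144 x 214 mm inside, floor 3 mm above the bench. Origin: centre of the underside; the long side is along y; z up. A boxy instrument about 0.2 m high stands behind the way from the plates to the tray: carry things past its near (robot) side.

How it is judged:
By the outcome, as a careful person would: the job done as asked, in the order asked, and still so for the second after the job is handed in, with the robot touching nothing.
It also fails if it takes over 72 s, if anything falls off the work surface, if the arm or the gripper's body presses on something with over 40 N, if the wrist force passes 120 N, or if a joint passes its speed limit or range.

## Working session

There is one attempt and no reset: what is moved stays moved. The work goes in short steps, Python scripts to look and compute and a shell command to move; the robot and the scene stay as the last step left them, time stands still between calls to the robot, and variables do not carry over. Pictures are saved under pics/ and viewed, at most 10 in all, crops included, and the job is handed in when it is done.

```bash
ls; mkdir -p pics; python3 - <<'E'
from bench import env, cams, read_state, hand_in
import cv2,numpy as np
np.set_printoptions(precision=3,suppress=True)
for n in("top","side"):
    d=cams.grab_frame(n); cv2.imwrite(f"pics/{n}0.png",d["frame"][:,:,::-1]); print(n,d["K"],d["world_from_camera"])
s=read_state();print(s)
E
```

```text
bench.py
pics
steer.py
top [[437.487   0.    286.843]
 [  0.    437.487 212.833]
 [  0.      0.      1.   ]] [[   0.008   -0.989    0.145  390.652]
 [  -1.      -0.006    0.016   55.875]
 [  -0.015   -0.145   -0.989 1015.472]
 [   0.       0.       0.       1.   ]]
side [[497.547   0.    275.389]
 [  0.    497.547 215.178]
 [  0.      0.      1.   ]] [[  -0.995   -0.035    0.091  438.274]
 [  -0.096    0.536   -0.839 1146.134]
 [  -0.019   -0.843   -0.537  750.521]
 [   0.       0.       0.       1.   ]]
{'t': 0.1, 'joint_pos': array([-1.478,  0.181,  1.608, -0.   ,  1.354, -0.206]), 'qvel': array([ 0.001, -0.002, -0.001, -0.001, -0.   ,  0.001]), 'effort': array([ -0.001, -44.588, -35.224,  -0.   ,   0.004,  -0.   ]), 'eef_pos': array([ 169.241, -549.302,  403.867]), 'tcp_rot': array([-3.105, -0.467, -0.   ]), 'wrist_force': array([ 0.955,  0.004, -0.624]), 'ft_torque': array([-0.02 , -0.026,  0.04 ]), 'grip_force': 0.0, 'grip_width': 1.001388705328154}
```

View pics/top0.png

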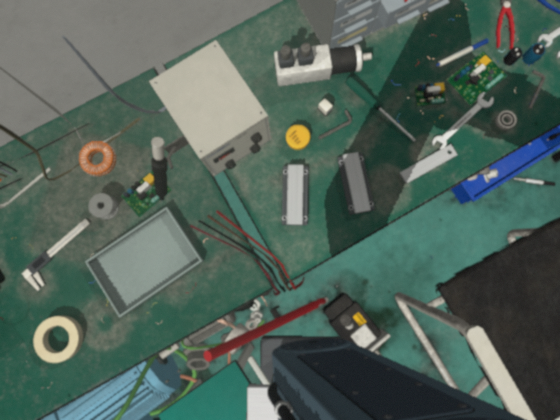

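View pics/side0.png

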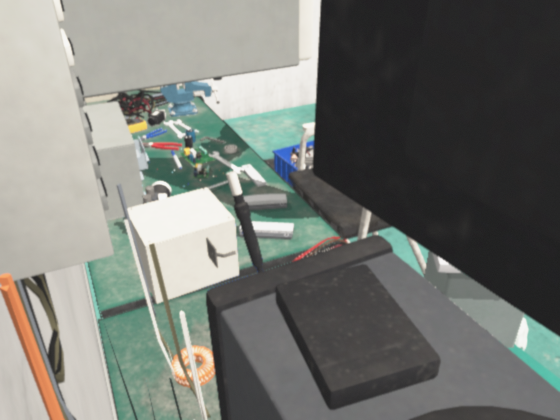

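The top view shows two plates at about (295,194) and (356,183), the straightedge at (428,163), the tray around (145,262) and the instrument at (210,105). I'll enlarge the plates and straightedge, then the tray.

```bash
python3 - <<'E'
import cv2,numpy as np
im=cv2.imread("pics/top0.png")
c=cv2.resize(im[135:235,270:470],None,fx=4,fy=4,interpolation=cv2.INTER_CUBIC)
c=np.clip(255*(c/255.)**0.6,0,255).astype('uint8'); cv2.imwrite("pics/c1.png",c)
cv2.imwrite("pics/c2.png",cv2.resize(im[195:325,75:215],None,fx=4,fy=4,interpolation=cv2.INTER_CUBIC))
E
```

```text
(no output)
```

View pics/c1.png

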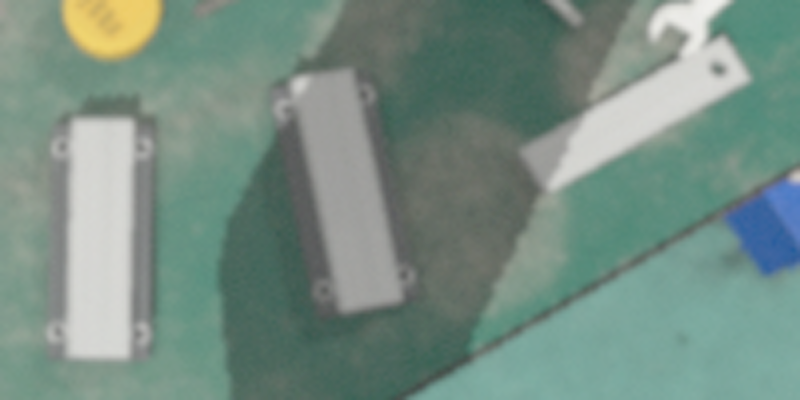

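View pics/c2.png

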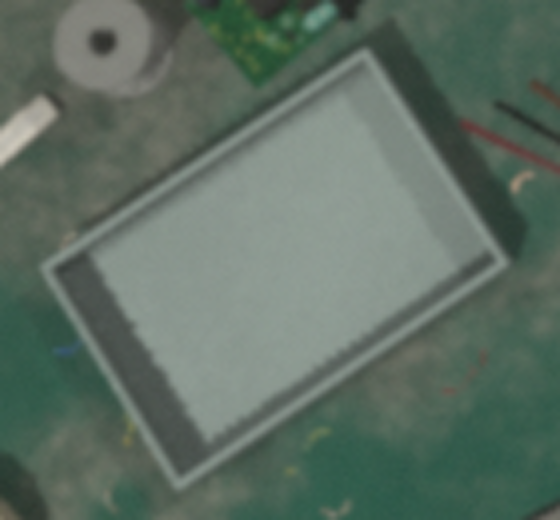

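Crop 1: left pad corners (70,117),(135,117),(131,360),(66,358). Right pad: (296,76),(353,68),(404,302),(342,313). Straightedge: (521,152),(724,36),(751,78),(550,192), with a wrench jaw touching near (690,45). Crop 2: tray rim corners (368,48),(42,267),(180,488),(508,263).

```bash
cat > h.py <<'E'
import numpy as np, cv2
from scipy.spatial.transform import Rotation as R
from bench import env, cams, read_state, hand_in
np.set_printoptions(precision=3,suppress=True)
def cam(n="top"):
    d=cams.grab_frame(n); return d["frame"][:,:,::-1].copy(),d["K"],d["world_from_camera"]
def ray(K,W,uv,z):
    uv=np.atleast_2d(uv); d=np.c_[uv,np.ones(len(uv))]@np.linalg.inv(K).T@W[:3,:3].T
    return (W[:3,3]+d*((z-W[2,3])/d[:,2])[:,None])
def crop(p,o): return (np.array(p)+.5)/4-.5+np.array(o)
def fit(P):
    """corner points -> centre, long-axis yaw, sizes"""
    c,s,a=cv2.minAreaRect(P[:,:2].astype(np.float32)); b=cv2.boxPoints((c,s,a))
    e=[b[1]-b[0],b[2]-b[1]]; l=max(e,key=np.linalg.norm); y=np.arctan2(l[1],l[0])
    if l[0]<0: y=np.arctan2(-l[1],-l[0])
    return P[:,:2].mean(0),y,s
def pose():
    s=read_state(); r=R.from_rotvec(s["tcp_rot"]); return s,np.array(s["eef_pos"]),r
def to(xyz,yaw):
    """shift in current tool axes & turn about tool z so that tool (down) has closing line y at world yaw (+-90), TCP at xyz"""
    s,p,r=pose(); d=r.inv().apply(np.array(xyz)-p)
    y=r.as_matrix()[:,1]; cur=np.arctan2(y[1],y[0]); a=-(yaw-cur); a=(a+np.pi/2)%np.pi-np.pi/2
    M=r.as_matrix(); tilt=r.inv().apply(np.cross(M[:,2],[0,0,-1]))
    print("t",s["t"],"tcp",p,"curyaw",cur,"turn",a,"shift",d,"tilt",tilt,"q6",s["joint_pos"][5],"F",s["wrist_force"],"w",s["grip_width"])
E
python3 - <<'E'
from h import *
im,K,W=cam()
o=(270,135)
for n,p,z,oo in (("L",[(70,117),(135,117),(131,360),(66,358)],20,o),("R",[(296,76),(353,68),(404,302),(342,313)],20,o),("S",[(521,152),(724,36),(751,78),(550,192)],8,o),("T",[(368,48),(42,267),(180,488),(508,263)],23,(75,195))):
    P=ray(K,W,crop(p,oo),z); print(n,*fit(P)); print(P[:,:2].round(1).tolist())
print(R.from_rotvec(read_state()["tcp_rot"]).as_matrix())
E
```

```text
L [581.36   53.687] -0.013492093 (37.977745056152344, 142.97080993652344)
[[652.5, 71.9], [652.6, 33.9], [509.7, 35.8], [510.6, 73.1]]
R [610.538 -89.9  ] 0.17534494 (142.29864501953125, 36.20109939575195)
[[677.7, -60.2], [682.7, -93.6], [544.2, -120.7], [537.6, -85.1]]
S [ 658.709 -261.781] -1.0436016 (29.50116729736328, 141.03146362304688)
[[635.6, -193.1], [706.6, -315.0], [681.0, -329.7], [611.7, -209.3]]
T [424.559 396.016] -0.9560226 (149.57957458496094, 220.16757202148438)
[[549.2, 349.1], [422.2, 529.0], [300.4, 442.3], [426.4, 263.6]]
[[ 0.956  0.294 -0.   ]
 [ 0.294 -0.956  0.001]
 [ 0.    -0.001 -1.   ]]
```

```bash
python3 - <<'E'
from h import *
to([658.7,-261.8,300],0.527)
E
```

```text
t 0.15 tcp [ 169.267 -549.325  403.987] curyaw -1.2719853447740364 turn 1.3426073088157566 shift [ 552.358 -130.564  104.318] tilt [-0.001 -0.    -0.   ] q6 -0.20630860382364866 F [-0.58  -0.01   0.417] w 1.0037731640513274
```

The manual's scale: shifts go in shares of 500 mm and turns go in shares of pi/2 rad. Converting my numbers, 42.5 mm / 500 = 0.085, -10.04 mm / 500 = -0.0201.

```bash
echo '[{"xyz": [0.085, -0.0201, 0], "finger_gap": 0.6}, {"xyz": [0.085, -0.0201, 0], "finger_gap": 0.6}, {"xyz": [0.085, -0.0201, 0], "finger_gap": 0.6}, {"xyz": [0.085, -0.0201, 0], "finger_gap": 0.6}, {"xyz": [0.085, -0.0201, 0], "finger_gap": 0.6}, {"xyz": [0.085, -0.0201, 0], "finger_gap": 0.6}, {"xyz": [0.085, -0.0201, 0], "finger_gap": 0.6}, {"xyz": [0.085, -0.0201, 0], "finger_gap": 0.6}, {"xyz": [0.085, -0.0201, 0], "finger_gap": 0.6}, {"xyz": [0.085, -0.0201, 0], "finger_gap": 0.6}, {"xyz": [0.085, -0.0201, 0], "finger_gap": 0.6}, {"xyz": [0.085, -0.0201, 0], "finger_gap": 0.6}, {"xyz": [0.0848, -0.0201, 0], "finger_gap": 0.6}, {"finger_gap": 0.6}]' | python3 steer.py; echo '[{"turn_vec": [0, 0, -0.0955], "xyz": [0, 0, 0.03], "finger_gap": 0.6}, {"turn_vec": [0, 0, -0.0955], "xyz": [0, 0, 0.03], "finger_gap": 0.6}, {"turn_vec": [0, 0, -0.0955], "xyz": [0, 0, 0.03], "finger_gap": 0.6}, {"turn_vec": [0, 0, -0.0955], "xyz": [0, 0, 0.03], "finger_gap": 0.6}, {"turn_vec": [0, 0, -0.0955], "xyz": [0, 0, 0.03], "finger_gap": 0.6}, {"turn_vec": [0, 0, -0.0955], "xyz": [0, 0, 0.03], "finger_gap": 0.6}, {"turn_vec": [0, 0, -0.0955], "xyz": [0, 0, 0.03], "finger_gap": 0.6}, {"turn_vec": [0, 0, -0.0955], "xyz": [0, 0, 0.03], "finger_gap": 0.6}, {"turn_vec": [0, 0, -0.0955], "xyz": [0, 0, 0.03], "finger_gap": 0.6}, {"turn_vec": [0, 0, -0.0955], "xyz": [0, 0, 0.03], "finger_gap": 0.6}, {"turn_vec": [0, 0, -0.0955], "xyz": [0, 0, 0.03], "finger_gap": 0.6}, {"turn_vec": [0, 0, -0.0955], "xyz": [0, 0, 0.03], "finger_gap": 0.6}, {"finger_gap": 0.6}]' | python3 steer.py; python3 - <<'E'
from h import *
to([658.7,-261.8,174],0.527)
im,K,W=cam(); cv2.imwrite("pics/t1.png",cv2.resize(im[90:270,260:500],None,fx=3,fy=3,interpolation=cv2.INTER_CUBIC))
E
```

```text
t: 1.55
eef_pos: [662.1, -258.3, 403.4]
tcp_rot: [-3.104, -0.475, -0.001]
wrist_force: [-0.8, 0.2, -0.6]
grip_width: 0.598
grip_force: 0.0
t: 2.85
eef_pos: [657.2, -262.0, 221.5]
tcp_rot: [-1.561, -2.72, 0.0]
wrist_force: [-0.7, -0.2, -1.0]
grip_width: 0.602
grip_force: 0.0
t 2.85 tcp [ 657.237 -261.955  221.494] curyaw 0.52886430086907 turn 0.001864300869069968 shift [-0.836  1.477 47.487] tilt [-0.003 -0.005  0.   ] q6 -1.0752687703050507 F [-0.668 -0.193 -1.045] w 0.6019830579461001
```

In the tool's units: 20 mm / 500 = 0.04, 17 mm / 500 = 0.034.

```bash
echo '[{"xyz": [-0.0016, 0.0024, 0.04], "finger_gap": 0.6}, {"xyz": [0, 0, 0.034], "finger_gap": 0.6}, {"xyz": [0, 0, 0.016], "finger_gap": 0.6}, {"xyz": [0, 0, 0.004], "finger_gap": 0.6}, {"finger_gap": 0.6}, {"finger_gap": 0}, {"finger_gap": 0}, {"finger_gap": 0}, {"finger_gap": 0}, {"finger_gap": 0}, {"finger_gap": 0}]' | python3 steer.py
```

```text
t: 4.0
eef_pos: [660.7, -262.5, 179.0]
tcp_rot: [1.564, 2.723, -0.0]
wrist_force: [-1.4, 0.4, 6.4]
grip_width: 0.312
grip_force: 59.3
```

In the tool's units: -30 mm / 500 = -0.06, -15 mm / 500 = -0.03.

```bash
echo '[{"xyz": [0, 0, -0.01], "finger_gap": 0}, {"xyz": [0, 0, -0.03], "finger_gap": 0}, {"xyz": [0, 0, -0.06], "finger_gap": 0}, {"xyz": [0, 0, -0.06], "finger_gap": 0}, {"finger_gap": 0}, {"finger_gap": 0}]' | python3 steer.py; python3 - <<'E'
from h import *
to([610.5,-89.9,255],0.175+np.pi/2)
for n in("top","side"):
    im,K,W=cam(n); cv2.imwrite(f"pics/{n}2.png",im)
a=cv2.imread("pics/top2.png")[90:290,260:500];b=cv2.imread("pics/side2.png")[100:300,180:420]
cv2.imwrite("pics/m2.png",cv2.resize(np.vstack([a,b]),None,fx=1.5,fy=1.5,interpolation=cv2.INTER_CUBIC))
E
```

```text
t: 4.6
eef_pos: [660.4, -262.3, 258.8]
tcp_rot: [1.564, 2.723, -0.0]
wrist_force: [-0.4, 0.9, -2.5]
grip_width: 0.311
grip_force: 59.4
t 4.6 tcp [ 660.388 -262.336  258.84 ] curyaw 0.5280731639615385 turn -1.2177231628333582 shift [174.09   43.789   3.585] tilt [0.001 0.002 0.   ] q6 -1.0727591425714107 F [-0.379  0.866 -2.542] w 0.3109595501864627
```

View pics/m2.png

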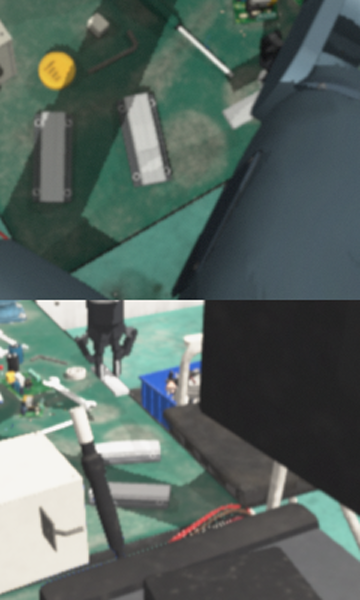

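The lower panel shows the bar held in the fingers above the bench. Next, carry it over the right-hand plate.

In the tool's units: 35 mm / 500 = 0.07, 8.8 mm / 500 = 0.0176, -0.14 rad / 1.5708 = -0.0891.

```bash
echo '[{"xyz": [0.07, 0.0176, 0], "finger_gap": 0}, {"xyz": [0.07, 0.0176, 0], "finger_gap": 0}, {"xyz": [0.07, 0.0176, 0], "finger_gap": 0}, {"xyz": [0.07, 0.0176, 0], "finger_gap": 0}, {"xyz": [0.07, 0.0176, 0], "finger_gap": 0}, {"finger_gap": 0}, {"turn_vec": [0, 0, -0.0828], "xyz": [0, 0, 0.008], "finger_gap": 0}, {"turn_vec": [0, 0, -0.0828], "xyz": [0, 0, 0.008], "finger_gap": 0}, {"turn_vec": [0, 0, -0.0828], "xyz": [0, 0, 0.008], "finger_gap": 0}, {"turn_vec": [0, 0, -0.0891], "xyz": [0, 0, 0.008], "finger_gap": 0}, {"turn_vec": [0, 0, -0.0891], "xyz": [0, 0, 0.008], "finger_gap": 0}, {"turn_vec": [0, 0, -0.0891], "xyz": [0, 0, 0.008], "finger_gap": 0}, {"turn_vec": [0, 0, -0.0891], "xyz": [0, 0, 0.008], "finger_gap": 0}, {"turn_vec": [0, 0, -0.0891], "xyz": [0, 0, 0.008], "finger_gap": 0}, {"turn_vec": [0, 0, -0.0828], "xyz": [0, 0, 0.008], "finger_gap": 0}, {"finger_gap": 0}, {"finger_gap": 0}]' | python3 steer.py; python3 - <<'E'
from h import *
to([612.1,-89.6,203],0.175+np.pi/2)
E
```

```text
t: 6.4
eef_pos: [609.7, -89.2, 220.6]
tcp_rot: [0.272, -3.128, -0.001]
wrist_force: [0.5, 0.8, -1.9]
grip_width: 0.309
grip_force: 59.5
t 6.4 tcp [609.723 -89.208 220.618] curyaw 1.7441669239018724 turn -0.0016294028930241566 shift [-2.304 -0.811 17.613] tilt [ 0.001 -0.002  0.   ] q6 -2.081718212414271 F [ 0.504  0.773 -1.856] w 0.3087796897039101
```

In the tool's units: 10 mm / 500 = 0.02, 5 mm / 500 = 0.01.

```bash
echo '[{"xyz": [-0.0046, -0.0016, 0.02], "finger_gap": 0}, {"xyz": [0, 0, 0.01], "finger_gap": 0}, {"finger_gap": 0}, {"finger_gap": 0}]' | python3 steer.py; echo '[{"xyz": [0, 0, 0.003], "finger_gap": 0}, {"finger_gap": 0}]' | python3 steer.py; echo '[{"xyz": [0, 0, 0.003], "finger_gap": 0}, {"finger_gap": 0}]' | python3 steer.py;echo '[{"xyz": [0, 0, 0.003], "finger_gap": 0}, {"finger_gap": 0}]' | python3 steer.py
```

```text
t: 6.8
eef_pos: [612.3, -89.3, 206.3]
tcp_rot: [0.277, -3.129, -0.0]
wrist_force: [0.1, 0.1, -2.4]
grip_width: 0.309
grip_force: 59.5
t: 7.0
eef_pos: [612.5, -89.3, 205.3]
tcp_rot: [-0.278, 3.129, -0.0]
wrist_force: [0.4, -0.3, -2.8]
grip_width: 0.31
grip_force: 59.5
t: 7.2
eef_pos: [612.4, -89.3, 203.6]
tcp_rot: [0.278, -3.129, -0.0]
wrist_force: [-0.3, 0.5, -2.3]
grip_width: 0.307
grip_force: 59.5
t: 7.4
eef_pos: [612.5, -89.3, 202.1]
tcp_rot: [-0.278, 3.129, -0.0]
wrist_force: [0.4, 0.3, -2.5]
grip_width: 0.312
grip_force: 59.5
```

```bash
for i in 1; do echo '[{"xyz": [0, 0, 0.002], "finger_gap": 0}, {"finger_gap": 0}]' | python3 steer.py; echo '[{"xyz": [0, 0, 0.002], "finger_gap": 0}, {"finger_gap": 0}]' | python3 steer.py; echo '[{"xyz": [0, 0, 0.002], "finger_gap": 0}, {"finger_gap": 0}]' | python3 steer.py; done
```

```text
t: 7.6
eef_pos: [612.6, -89.3, 202.0]
tcp_rot: [0.278, -3.129, 0.0]
wrist_force: [-2.8, 0.8, 5.3]
grip_width: 0.311
grip_force: 60.9
t: 7.8
eef_pos: [612.7, -89.3, 201.9]
tcp_rot: [0.278, -3.129, 0.0]
wrist_force: [-6.1, 2.1, 11.8]
grip_width: 0.309
grip_force: 62.4
t: 8.0
eef_pos: [612.7, -89.3, 201.8]
tcp_rot: [0.279, -3.129, 0.0]
wrist_force: [-9.6, 2.0, 19.0]
grip_width: 0.31
grip_force: 63.7
```

Contact came at TCP z = 202, so the underside is near 23 mm, which hints at the bad plate. I'll unload, let go and run the press test.

In the tool's units: -30 mm / 500 = -0.06, -20 mm / 500 = -0.04.

```bash
echo '[{"xyz": [0, 0, -0.0054], "finger_gap": 0}, {"finger_gap": 0}, {"finger_gap": 0.5}, {"finger_gap": 0.5}, {"finger_gap": 0.5}, {"finger_gap": 0.5}, {"xyz": [0, 0, -0.02], "finger_gap": 0.5}, {"xyz": [0, 0, -0.06], "finger_gap": 0.5}, {"xyz": [0, 0, -0.04], "finger_gap": 0}, {"finger_gap": 0}, {"finger_gap": 0}, {"finger_gap": 0}]' | python3 steer.py; python3 - <<'E'
from h import *
c=np.array([610.5,-89.9]); u=np.array([np.cos(.175),np.sin(.175)])
to([*(c-53*u),215],0.175+np.pi/2)
to([*(c+53*u),215],0.175+np.pi/2)
im,K,W=cam("side"); cv2.imwrite("pics/s3.png",cv2.resize(im[140:260,200:360],None,fx=4,fy=4,interpolation=cv2.INTER_CUBIC))
E
```

```text
t: 9.2
eef_pos: [611.9, -89.1, 260.9]
tcp_rot: [0.278, -3.128, -0.001]
wrist_force: [-0.6, -0.4, -0.9]
grip_width: 0.001
grip_force: 0.0
t 9.2 tcp [611.936 -89.121 260.892] curyaw 1.7480112449121628 turn 0.0022149181172661514 shift [54.479 -0.437 45.977] tilt [ 0.001 -0.002 -0.   ] q6 -2.0842925272757613 F [-0.582 -0.356 -0.914] w 0.0013954765626789354
t 9.2 tcp [611.936 -89.121 260.892] curyaw 1.7480112449121628 turn 0.0022149181172661514 shift [-51.521  -0.672  45.811] tilt [ 0.001 -0.002 -0.   ] q6 -2.0842925272757613 F [-0.582 -0.356 -0.914] w 0.0013954765626789354
```

In the tool's units: 36.5 mm / 500 = 0.073, 35 mm / 500 = 0.07.

```bash
echo '[{"xyz": [0.04, -0.0008, 0], "finger_gap": 0}, {"xyz": [0.073, 0, 0], "finger_gap": 0}, {"xyz": [0, 0, 0.07], "finger_gap": 0}, {"xyz": [0, 0, 0.034], "finger_gap": 0}, {"finger_gap": 0}, {"finger_gap": 0}]' | python3 steer.py|sed -n '1,2p;4p'; for k in 1; do echo '[{"xyz": [0, 0, 0.003], "finger_gap": 0}, {"finger_gap": 0}]' | python3 steer.py|sed -n '1,2p;4p'; echo '[{"xyz": [0, 0, 0.002], "finger_gap": 0}, {"finger_gap": 0}]' | python3 steer.py|sed -n '1,2p;4p';echo '[{"xyz": [0, 0, 0.002], "finger_gap": 0}, {"finger_gap": 0}]' | python3 steer.py|sed -n '1,2p;4p';echo '[{"xyz": [0, 0, 0.002], "finger_gap": 0}, {"finger_gap": 0}]' | python3 steer.py|sed -n '1,2p;4p'; done
```

```text
t: 9.85
eef_pos: [556.8, -99.6, 209.3]
wrist_force: [0.0, -0.3, 0.5]
t: 10.05
eef_pos: [557.5, -99.8, 209.2]
wrist_force: [-0.4, 0.7, -0.6]
t: 10.25
eef_pos: [557.1, -99.7, 207.8]
wrist_force: [0.6, -0.1, -0.6]
t: 10.45
eef_pos: [556.9, -99.6, 206.4]
wrist_force: [-0.3, 0.3, 0.5]
t: 10.65
eef_pos: [556.8, -99.6, 205.2]
wrist_force: [-1.2, -0.2, 0.4]
```

In the tool's units: 1 mm / 500 = 0.002.

```bash
for k in 1; do echo '[{"xyz": [0, 0, 0.002], "finger_gap": 0}, {"finger_gap": 0}]' | python3 steer.py|sed -n '1,2p;4p'; echo '[{"xyz": [0, 0, 0.0014], "finger_gap": 0}, {"finger_gap": 0}]' | python3 steer.py|sed -n '1,2p;4p';echo '[{"xyz": [0, 0, 0.0014], "finger_gap": 0}, {"finger_gap": 0}]' | python3 steer.py|sed -n '1,2p;4p';echo '[{"xyz": [0, 0, 0.0014], "finger_gap": 0}, {"finger_gap": 0}]' | python3 steer.py|sed -n '1,2p;4p';echo '[{"xyz": [0, 0, 0.0014], "finger_gap": 0}, {"finger_gap": 0}]' | python3 steer.py|sed -n '1,2p;4p'; done
```

```text
t: 10.85
eef_pos: [557.0, -99.7, 204.4]
wrist_force: [-0.1, 0.1, 2.0]
t: 11.05
eef_pos: [556.9, -99.7, 203.7]
wrist_force: [-1.1, -0.5, 2.1]
t: 11.25
eef_pos: [556.8, -99.7, 202.9]
wrist_force: [-1.5, -0.7, 3.0]
t: 11.45
eef_pos: [556.8, -99.7, 202.7]
wrist_force: [-4.6, -0.2, 6.6]
t: 11.65
eef_pos: [556.9, -99.8, 202.6]
wrist_force: [-5.7, 0.2, 12.6]
```

At the near end, contact came at 204.5. The bar sank about 2 mm at roughly 2 N, then went hard. Now the far end.

In the tool's units: -40 mm / 500 = -0.08, -29 mm / 500 = -0.058.

```bash
echo '[{"xyz": [0, 0, -0.01], "finger_gap": 0}, {"xyz": [0, 0, -0.03], "finger_gap": 0}, {"xyz": [-0.08, 0, 0], "finger_gap": 0}, {"xyz": [-0.08, 0, 0], "finger_gap": 0}, {"xyz": [-0.058, 0, 0], "finger_gap": 0}, {"xyz": [0, 0, 0.016], "finger_gap": 0}, {"xyz": [0, 0, 0.012], "finger_gap": 0}, {"finger_gap": 0}, {"finger_gap": 0}]' | python3 steer.py|sed -n '1,2p;4p'; echo '[{"xyz": [0, 0, 0.002], "finger_gap": 0}, {"finger_gap": 0}]' | python3 steer.py|sed -n '1,2p;4p'; echo '[{"xyz": [0, 0, 0.002], "finger_gap": 0}, {"finger_gap": 0}]' | python3 steer.py|sed -n '1,2p;4p';echo '[{"xyz": [0, 0, 0.002], "finger_gap": 0}, {"finger_gap": 0}]' | python3 steer.py|sed -n '1,2p;4p'
```

```text
t: 12.55
eef_pos: [663.1, -80.6, 207.1]
wrist_force: [-0.8, -0.3, 0.6]
t: 12.75
eef_pos: [663.9, -80.7, 206.9]
wrist_force: [0.1, 0.1, 1.0]
t: 12.95
eef_pos: [664.1, -80.5, 205.7]
wrist_force: [-1.1, 0.8, -0.3]
t: 13.15
eef_pos: [664.2, -80.4, 204.6]
wrist_force: [0.3, 1.1, -0.0]
```

In the tool's units: 0.7 mm / 500 = 0.0014.

```bash
for k in 1; do echo '[{"xyz": [0, 0, 0.0014], "finger_gap": 0}, {"finger_gap": 0}]' | python3 steer.py|sed -n '1,2p;4p'; echo '[{"xyz": [0, 0, 0.0014], "finger_gap": 0}, {"finger_gap": 0}]' | python3 steer.py|sed -n '1,2p;4p';echo '[{"xyz": [0, 0, 0.0014], "finger_gap": 0}, {"finger_gap": 0}]' | python3 steer.py|sed -n '1,2p;4p';echo '[{"xyz": [0, 0, 0.0014], "finger_gap": 0}, {"finger_gap": 0}]' | python3 steer.py|sed -n '1,2p;4p';echo '[{"xyz": [0, 0, 0.0014], "finger_gap": 0}, {"finger_gap": 0}]' | python3 steer.py|sed -n '1,2p;4p'; python3 - <<'E'
from h import *
im,K,W=cam("top"); 
cv2.imwrite("pics/p.png",im)
E
done; echo '[{"xyz": [0, 0, -0.01], "finger_gap": 0}, {"xyz": [0, 0, -0.06], "finger_gap": 0}, {"xyz": [0.05, 0, -0.06], "finger_gap": 0.5}, {"xyz": [0.054, 0, 0], "finger_gap": 0.5}, {"finger_gap": 0.5}]' | python3 steer.py; python3 - <<'E'
from h import *
im,K,W=cam("side"); cv2.imwrite("pics/s4.png",cv2.resize(im[160:260,200:350],None,fx=5,fy=5,interpolation=cv2.INTER_CUBIC))
E
```

```text
t: 13.35
eef_pos: [664.4, -80.5, 204.1]
wrist_force: [-0.5, 0.3, 1.9]
t: 13.55
eef_pos: [664.4, -80.4, 203.4]
wrist_force: [0.5, 0.1, 2.0]
t: 13.75
eef_pos: [664.5, -80.4, 202.9]
wrist_force: [0.6, 1.2, 3.3]
t: 13.95
eef_pos: [664.6, -80.4, 202.8]
wrist_force: [-0.9, 1.9, 7.6]
t: 14.15
eef_pos: [664.6, -80.4, 202.7]
wrist_force: [-3.1, 2.0, 11.3]
t: 14.7
eef_pos: [610.8, -89.8, 266.1]
tcp_rot: [0.277, -3.127, -0.001]
wrist_force: [0.4, 0.8, 0.1]
grip_width: 0.492
grip_force: 0.0
```

View pics/s4.png

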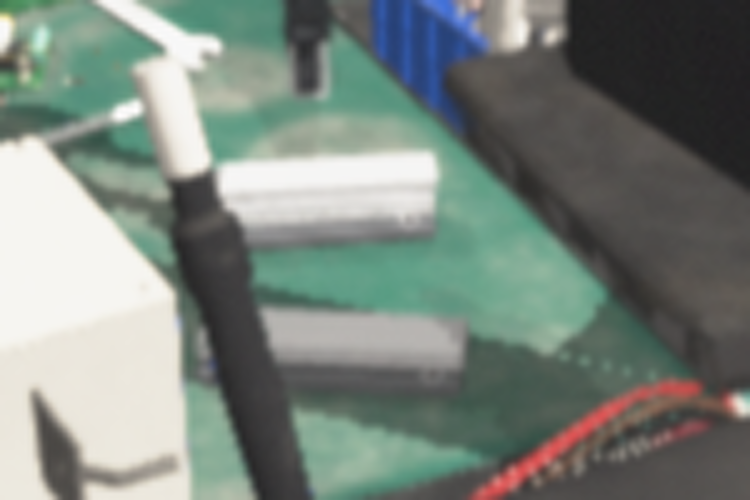

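The side view shows the bar lying along the far plate's pad. It rocked at both ends, so the right-hand plate (the far one in this view) is bad. Next, move the bar to the left plate.

In the tool's units: 30 mm / 500 = 0.06, 22 mm / 500 = 0.044.

```bash
echo '[{"xyz": [0, 0, 0.06], "finger_gap": 0.5}, {"xyz": [0, 0, 0.044], "finger_gap": 0.5}, {"xyz": [0, 0, 0.016], "finger_gap": 0.5}, {"xyz": [0, 0, 0.004], "finger_gap": 0.5}, {"finger_gap": 0.5}, {"finger_gap": 0.5}]' | python3 steer.py; echo '[{"finger_gap": 0}, {"finger_gap": 0}, {"finger_gap": 0}, {"finger_gap": 0}, {"finger_gap": 0}]' | python3 steer.py
```

```text
t: 15.35
eef_pos: [613.8, -89.8, 205.1]
tcp_rot: [-0.278, 3.128, -0.001]
wrist_force: [0.8, -0.2, 0.0]
grip_width: 0.5
grip_force: 0.0
t: 15.85
eef_pos: [613.2, -89.7, 204.5]
tcp_rot: [-0.278, 3.129, -0.0]
wrist_force: [-0.2, 0.9, 2.7]
grip_width: -0.001
grip_force: 1.3
```

The fingers closed just above the bar. I'll lift, reopen and go lower.

In the tool's units: -10 mm / 500 = -0.02, 8 mm / 500 = 0.016.

```bash
echo '[{"xyz": [0, 0, -0.02], "finger_gap": 0}, {"xyz": [0, 0, -0.01], "finger_gap": 0.5}, {"finger_gap": 0.5}, {"finger_gap": 0.5}, {"finger_gap": 0.5}, {"xyz": [0, 0, 0.02], "finger_gap": 0.5}, {"xyz": [0, 0, 0.016], "finger_gap": 0.5}, {"xyz": [0, 0, 0.008], "finger_gap": 0.5}, {"finger_gap": 0.5}, {"finger_gap": 0.5}]' | python3 steer.py; python3 - <<'E'
from h import *
im,K,W=cam("side"); cv2.imwrite("pics/s5.png",cv2.resize(im[160:260,200:350],None,fx=5,fy=5,interpolation=cv2.INTER_CUBIC))
E
```

```text
t: 16.85
eef_pos: [613.0, -89.6, 196.7]
tcp_rot: [0.278, -3.129, -0.0]
wrist_force: [-0.1, -0.7, 0.6]
grip_width: 0.502
grip_force: 0.0
```

In the tool's units: -35 mm / 500 = -0.07, -20 mm / 500 = -0.04.

```bash
echo '[{"finger_gap": 0}, {"finger_gap": 0}, {"finger_gap": 0}, {"finger_gap": 0}, {"finger_gap": 0}]' | python3 steer.py; echo '[{"xyz": [0, 0, -0.01], "finger_gap": 0}, {"xyz": [0, 0, -0.04], "finger_gap": 0}, {"xyz": [0, 0, -0.07], "finger_gap": 0}, {"finger_gap": 0}, {"finger_gap": 0}]' | python3 steer.py; python3 - <<'E'
from h import *
im,K,W=cam("side"); cv2.imwrite("pics/s5.png",cv2.resize(im[160:260,200:350],None,fx=5,fy=5,interpolation=cv2.INTER_CUBIC))
to([584,53.7,256],-0.0135+np.pi/2)
E
```

```text
t: 17.4
eef_pos: [613.4, -89.7, 197.8]
tcp_rot: [-0.278, 3.128, -0.001]
wrist_force: [-1.0, 0.3, 4.6]
grip_width: 0.331
grip_force: 60.0
t: 17.9
eef_pos: [613.0, -89.6, 257.4]
tcp_rot: [-0.278, 3.128, -0.001]
wrist_force: [0.4, -0.2, -3.2]
grip_width: 0.327
grip_force: 59.7
t 17.95 tcp [612.442 -89.448 256.089] curyaw 1.747990612806472 turn 0.19069428601157545 shift [  2.764 145.92    0.208] tilt [ 0.001 -0.001 -0.   ] q6 -2.0844968996088205 F [-0.531 -0.081 -1.743] w 0.32502777874791233
```

View pics/s5.png

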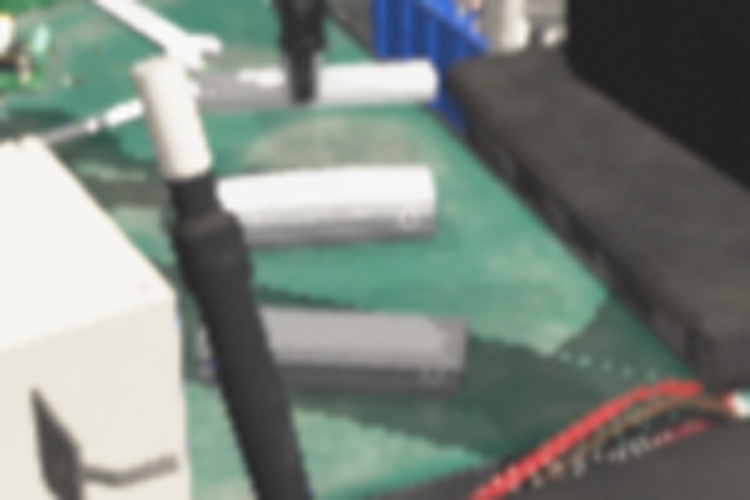

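The bar is held level and the plate hasn't moved. Next, carry it to the left plate.

In the tool's units: 36.5 mm / 500 = 0.073, 36.4 mm / 500 = 0.0728, 0.096 rad / 1.5708 = 0.0611.

```bash
echo '[{"xyz": [0.001, 0.073, 0], "finger_gap": 0}, {"xyz": [0.0012, 0.073, 0], "finger_gap": 0}, {"xyz": [0.001, 0.073, 0], "finger_gap": 0}, {"xyz": [0.0012, 0.0728, 0], "finger_gap": 0}, {"turn_vec": [0, 0, 0.0605], "finger_gap": 0}, {"turn_vec": [0, 0, 0.0611], "finger_gap": 0}, {"xyz": [0, 0, 0.05], "finger_gap": 0}, {"xyz": [0, 0, 0.03], "finger_gap": 0}, {"finger_gap": 0}, {"finger_gap": 0}]' | python3 steer.py; python3 - <<'E'
from h import *
to([583.4,53.7,195],-0.0135+np.pi/2)
E
```

```text
t: 18.95
eef_pos: [584.6, 53.5, 215.9]
tcp_rot: [-0.022, -3.139, -0.0]
wrist_force: [0.4, 0.2, -1.8]
grip_width: 0.32
grip_force: 59.9
t 18.95 tcp [584.588  53.54  215.874] curyaw 1.5569924700173463 turn -0.00030385677755018214 shift [ 1.13   0.138 20.877] tilt [ 0.    -0.003 -0.   ] q6 -1.667702308133683 F [ 0.416  0.18  -1.813] w 0.31953980473498234
```

In the tool's units: 12 mm / 500 = 0.024, 5 mm / 500 = 0.01.

```bash
echo '[{"xyz": [0.002, 0.0004, 0.024], "finger_gap": 0}, {"xyz": [0, 0, 0.01], "finger_gap": 0}, {"finger_gap": 0}, {"finger_gap": 0}]' | python3 steer.py|sed -n '1,2p;4p'; echo '[{"xyz": [0, 0, 0.0024], "finger_gap": 0}, {"finger_gap": 0}]' | python3 steer.py|sed -n '1,2p;4p'; echo '[{"xyz": [0, 0, 0.0024], "finger_gap": 0}, {"finger_gap": 0}]' | python3 steer.py|sed -n '1,2p;4p';echo '[{"xyz": [0, 0, 0.0024], "finger_gap": 0}, {"finger_gap": 0}]' | python3 steer.py|sed -n '1,2p;4p'
```

```text
t: 19.35
eef_pos: [584.2, 53.8, 200.1]
wrist_force: [0.4, -0.2, -2.4]
t: 19.55
eef_pos: [584.3, 53.8, 199.1]
wrist_force: [-0.8, -0.0, -2.3]
t: 19.75
eef_pos: [584.1, 53.8, 197.7]
wrist_force: [0.7, -0.9, -3.3]
t: 19.95
eef_pos: [584.1, 53.8, 196.3]
wrist_force: [0.3, 0.3, -2.8]
```

In the tool's units: 1 mm / 500 = 0.002.

```bash
echo '[{"xyz": [0, 0, 0.002], "finger_gap": 0}, {"finger_gap": 0}]' | python3 steer.py|sed -n '1,2p;4p'; echo '[{"xyz": [0, 0, 0.0016], "finger_gap": 0}, {"finger_gap": 0}]' | python3 steer.py|sed -n '1,2p;4p'; echo '[{"xyz": [0, 0, 0.0014], "finger_gap": 0}, {"finger_gap": 0}]' | python3 steer.py|sed -n '1,2p;4p'
```

```text
t: 20.15
eef_pos: [584.1, 53.8, 195.3]
wrist_force: [0.1, -0.2, -1.8]
t: 20.35
eef_pos: [584.2, 53.8, 194.8]
wrist_force: [0.1, -0.5, -1.7]
t: 20.55
eef_pos: [584.2, 53.8, 194.7]
wrist_force: [-3.3, 0.0, 5.6]
```

Contact came at TCP z = 194.7, as predicted for a flat 20 mm pad. I'll release the bar, back off and triangulate the dark cylinder near the tray.

In the tool's units: -30 mm / 500 = -0.06, -20 mm / 500 = -0.04.

```bash
echo '[{"xyz": [0, 0, -0.0012], "finger_gap": 0}, {"finger_gap": 0}, {"finger_gap": 0.5}, {"finger_gap": 0.5}, {"finger_gap": 0.5}, {"xyz": [0, 0, -0.01], "finger_gap": 0.5}, {"xyz": [0, 0, -0.04], "finger_gap": 0.6}, {"xyz": [0, 0, -0.06], "finger_gap": 0.8}, {"finger_gap": 0.8}]' | python3 steer.py; python3 - <<'E'
from h import *
a,K,W=cam("top"); b,K2,W2=cam("side")
cv2.imwrite("pics/t6.png",a);cv2.imwrite("pics/s6.png",b)
def tri(u,v):
    A=[];y=[]
    for K_,W_,p in((K,W,u),(K2,W2,v)):
        d=W_[:3,:3]@np.linalg.inv(K_)@[*p,1]; d/=np.linalg.norm(d); M=np.eye(3)-np.outer(d,d); A.append(M); y.append(M@W_[:3,3])
    return np.linalg.lstsq(np.vstack(A),np.hstack(y),rcond=None)[:2]
print("cap",tri((156,142),(234,176)),"bottom",tri((160,195),(260,270)))
print("instr corner base",ray(K,W,[(218,172),(152,68),(270,150)],0), "top",ray(K,W,[(203,160),(267,122)],200))
to([610.5,-89.9,184],0.175+np.pi/2)
c=np.vstack([a[130:240,260:400],b[160:270,200:340]])
cv2.imwrite("pics/m6.png",cv2.resize(c,None,fx=2.7,fy=2.7,interpolation=cv2.INTER_CUBIC))
E
```

```text
t: 21.45
eef_pos: [586.2, 53.7, 254.2]
tcp_rot: [0.021, 3.134, -0.001]
wrist_force: [0.8, -0.4, 0.4]
grip_width: 0.803
grip_force: 0.0
cap (array([614.354, 292.633, 292.856]), array([29.916])) bottom (array([561.086, 342.084,  98.886]), array([2.28]))
instr corner base [[637.158 236.917   0.   ]
 [900.508 409.049   0.   ]
 [691.775 113.571   0.   ]] top [[612.134 230.92  200.   ]
 [688.669 108.811 200.   ]]
t 21.55 tcp [584.559  53.774 250.701] curyaw 1.557034088494835 turn -0.18876223830006156 shift [ -27.759 -143.286   66.803] tilt [-0.     0.002 -0.   ] q6 -1.6673240562716622 F [ 0.31   0.447 -0.191] w 0.7979383221942691
```

View pics/m6.png

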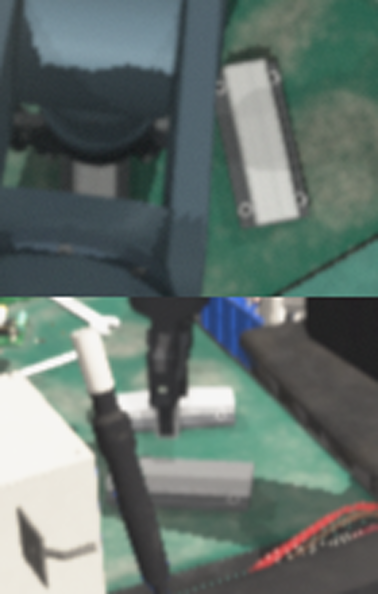

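The right plate is where it was (pad centre about (357,182)), and the bar looks aligned on the left plate. Now grip the bad plate by its pad.

In the tool's units: -35.9 mm / 500 = -0.0718, -35.8 mm / 500 = -0.0716, -0.095 rad / 1.5708 = -0.0605.

```bash
echo '[{"xyz": [-0.0138, -0.0716, 0], "finger_gap": 0.7}, {"xyz": [-0.0138, -0.0716, 0], "finger_gap": 0.7}, {"xyz": [-0.014, -0.0716, 0], "finger_gap": 0.7}, {"xyz": [-0.014, -0.0718, 0], "finger_gap": 0.7}, {"turn_vec": [0, 0, -0.0605], "xyz": [0, 0, 0.02], "finger_gap": 0.7}, {"turn_vec": [0, 0, -0.0598], "xyz": [0, 0, 0.04], "finger_gap": 0.7}, {"xyz": [0, 0, 0.04], "finger_gap": 0.7}, {"xyz": [0, 0, 0.016], "finger_gap": 0.7}, {"finger_gap": 0.7}, {"finger_gap": 0.7}]' | python3 steer.py; python3 - <<'E'
from h import *
to([610.5,-89.9,184],0.175+np.pi/2)
E
```

```text
t: 22.55
eef_pos: [610.1, -89.8, 191.7]
tcp_rot: [0.275, -3.129, -0.0]
wrist_force: [0.0, -0.6, 0.7]
grip_width: 0.699
grip_force: 0.0
t 22.55 tcp [610.066 -89.762 191.666] curyaw 1.7460305756759806 turn 0.00023424888108403152 shift [-0.405 -0.212  7.666] tilt [ 0. -0.  0.] q6 -2.0843375540771913 F [ 0.028 -0.61   0.725] w 0.6988816313771471
```

In the tool's units: 7.5 mm / 500 = 0.015, -0.4 mm / 500 = -0.0008.

```bash
echo '[{"xyz": [-0.0008, -0.0004, 0.015], "finger_gap": 0.6}, {"finger_gap": 0.6}, {"finger_gap": 0.6}, {"finger_gap": 0}, {"finger_gap": 0}, {"finger_gap": 0}, {"finger_gap": 0}, {"finger_gap": 0}]' | python3 steer.py; echo '[{"xyz": [0, 0, -0.008], "finger_gap": 0}, {"xyz": [0, 0, -0.03], "finger_gap": 0}, {"finger_gap": 0}]' | python3 steer.py
```

```text
t: 23.35
eef_pos: [610.6, -89.7, 184.9]
tcp_rot: [-0.275, 3.129, 0.001]
wrist_force: [-0.9, 2.7, 5.3]
grip_width: 0.399
grip_force: 61.6
t: 23.65
eef_pos: [611.1, -90.4, 205.0]
tcp_rot: [-0.275, 3.127, -0.002]
wrist_force: [1.1, -0.7, -6.4]
grip_width: 0.401
grip_force: 61.0
```

In the tool's units: -35 mm / 500 = -0.07, -30 mm / 500 = -0.06.

```bash
echo '[{"xyz": [0, 0, -0.06], "finger_gap": 0}, {"xyz": [0, 0, -0.07], "finger_gap": 0}, {"xyz": [0, 0, -0.07], "finger_gap": 0}, {"finger_gap": 0}]' | python3 steer.py; python3 - <<'E'
from h import *
to([470,120,305],.615)
s,p,r=pose(); print(r.inv().apply([424.6-470,396-120,0]))
E
```

```text
t: 24.05
eef_pos: [612.5, -90.8, 309.2]
tcp_rot: [-0.274, 3.119, -0.007]
wrist_force: [1.2, -1.0, -4.7]
grip_width: 0.398
grip_force: 62.2
t 24.05 tcp [612.495 -90.766 309.239] curyaw 1.7459489406725974 turn 1.1309489406725977 shift [103.61  232.393   1.918] tilt [-0.006  0.01  -0.   ] q6 -2.0844658128816884 F [ 1.212 -0.996 -4.719] w 0.39769218990252336
[ -3.405 279.684  -1.538]
```

```bash
echo '[{"xyz": [0.0296, 0.0664, 0], "finger_gap": 0}, {"xyz": [0.0296, 0.0664, 0], "finger_gap": 0}, {"xyz": [0.0296, 0.0664, 0], "finger_gap": 0}, {"xyz": [0.0296, 0.0664, 0], "finger_gap": 0}, {"xyz": [0.0296, 0.0664, 0], "finger_gap": 0}, {"xyz": [0.0296, 0.0664, 0], "finger_gap": 0}, {"xyz": [0.0296, 0.0664, 0], "finger_gap": 0}, {"xyz": [-0.0008, 0.07, 0], "finger_gap": 0}, {"xyz": [-0.0008, 0.07, 0], "finger_gap": 0}, {"xyz": [-0.0008, 0.07, 0], "finger_gap": 0}, {"xyz": [-0.0008, 0.07, 0], "finger_gap": 0}, {"xyz": [-0.0008, 0.07, 0], "finger_gap": 0}, {"xyz": [-0.0008, 0.07, 0], "finger_gap": 0}, {"xyz": [-0.0008, 0.07, 0], "finger_gap": 0}, {"xyz": [-0.0008, 0.07, 0], "finger_gap": 0}, {"finger_gap": 0}]' | python3 steer.py; echo '[{"turn_vec": [0, 0, 0.0891], "xyz": [0, 0, 0.016], "finger_gap": 0}, {"turn_vec": [0, 0, 0.0891], "xyz": [0, 0, 0.016], "finger_gap": 0}, {"turn_vec": [0, 0, 0.0891], "xyz": [0, 0, 0.016], "finger_gap": 0}, {"turn_vec": [0, 0, 0.0891], "xyz": [0, 0, 0.016], "finger_gap": 0}, {"turn_vec": [0, 0, 0.0891], "xyz": [0, 0, 0.016], "finger_gap": 0}, {"turn_vec": [0, 0, 0.0891], "xyz": [0, 0, 0.016], "finger_gap": 0}, {"turn_vec": [0, 0, 0.0891], "xyz": [0, 0, 0.016], "finger_gap": 0}, {"turn_vec": [0, 0, 0.0955], "xyz": [0, 0, 0.016], "finger_gap": 0}, {"finger_gap": 0}, {"finger_gap": 0}]' | python3 steer.py;python3 - <<'E'
from h import *
to([424.6,396,187],.615)
im,K,W=cam(); cv2.imwrite("pics/t7.png",cv2.resize(im[170:340,60:300],None,fx=3,fy=3,interpolation=cv2.INTER_CUBIC))
E
```

```text
t: 25.65
eef_pos: [420.7, 400.1, 301.5]
tcp_rot: [0.28, -3.128, -0.002]
wrist_force: [0.4, -0.6, -5.4]
grip_width: 0.398
grip_force: 62.7
t: 26.65
eef_pos: [422.0, 396.4, 238.1]
tcp_rot: [-1.438, -2.792, 0.003]
wrist_force: [0.6, 0.2, -5.0]
grip_width: 0.401
grip_force: 62.6
t 26.65 tcp [421.996 396.414 238.098] curyaw 0.6196462187854798 turn 0.004646218785479661 shift [-1.848  1.975 51.094] tilt [-0.002  0.    -0.   ] q6 -0.07024761997337076 F [ 0.593  0.196 -5.047] w 0.40137846129661775
```

View pics/t7.png

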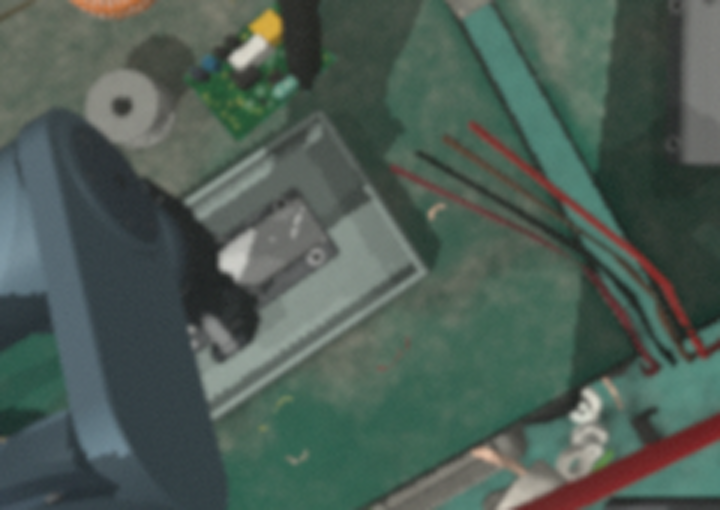

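The picture shows the plate (around crop (270,250)) over the tray and aligned with its long side, so I can lower it.

In the tool's units: 18 mm / 500 = 0.036, 15 mm / 500 = 0.03, 0.0046 rad / 1.5708 = 0.0029.

```bash
echo '[{"turn_vec": [0, 0, 0.0029], "xyz": [-0.0036, 0.004, 0.03], "finger_gap": 0}, {"xyz": [0, 0, 0.036], "finger_gap": 0}, {"xyz": [0, 0, 0.018], "finger_gap": 0}, {"xyz": [0, 0, 0.006], "finger_gap": 0}, {"finger_gap": 0}, {"finger_gap": 0}]' | python3 steer.py|sed -n '1,2p;4p'; echo '[{"xyz": [0, 0, 0.003], "finger_gap": 0}, {"finger_gap": 0}]' | python3 steer.py|sed -n '1,2p;4p';echo '[{"xyz": [0, 0, 0.003], "finger_gap": 0}, {"finger_gap": 0}]' | python3 steer.py|sed -n '1,2p;4p';echo '[{"xyz": [0, 0, 0.0024], "finger_gap": 0}, {"finger_gap": 0}]' | python3 steer.py|sed -n '1,2p;4p'
```

```text
t: 27.3
eef_pos: [425.2, 397.0, 194.6]
wrist_force: [0.6, 0.0, -5.2]
t: 27.5
eef_pos: [425.1, 396.9, 193.1]
wrist_force: [-0.2, 0.4, -6.0]
t: 27.7
eef_pos: [424.8, 396.7, 191.1]
wrist_force: [0.5, 0.6, -5.6]
t: 27.9
eef_pos: [424.8, 396.7, 189.8]
wrist_force: [-0.6, -0.0, -6.0]
```

In the tool's units: 1 mm / 500 = 0.002.

```bash
echo '[{"xyz": [0, 0, 0.002], "finger_gap": 0}, {"finger_gap": 0}]' | python3 steer.py|sed -n '1,2p;4p';echo '[{"xyz": [0, 0, 0.002], "finger_gap": 0}, {"finger_gap": 0}]' | python3 steer.py|sed -n '1,2p;4p';echo '[{"xyz": [0, 0, 0.0014], "finger_gap": 0}, {"finger_gap": 0}]' | python3 steer.py|sed -n '1,2p;4p'
```

```text
t: 28.1
eef_pos: [424.8, 396.7, 188.7]
wrist_force: [0.7, 0.7, -5.2]
t: 28.3
eef_pos: [425.0, 396.8, 187.9]
wrist_force: [0.7, 0.5, -5.0]
t: 28.5
eef_pos: [425.0, 396.8, 187.9]
wrist_force: [-3.3, -2.7, 4.3]
```

The manual's scale: shifts go in shares of 500 mm and turns go in shares of pi/2 rad. Converting my numbers, -45 mm / 500 = -0.09, -30 mm / 500 = -0.06.

```bash
echo '[{"xyz": [0, 0, -0.0012], "finger_gap": 0}, {"finger_gap": 0.7}, {"finger_gap": 0.7}, {"finger_gap": 0.7}, {"finger_gap": 0.7}, {"xyz": [0, 0, -0.02], "finger_gap": 0.7}, {"xyz": [0, 0, -0.06], "finger_gap": 0.7}, {"xyz": [0, 0, -0.09], "finger_gap": 0.7}, {"xyz": [0, 0, -0.09], "finger_gap": 0.7}, {"xyz": [0, 0, -0.04], "finger_gap": 0.7}, {"finger_gap": 0.7}]' | python3 steer.py; python3 - <<'E'
from h import *
s,p,r=pose(); print(p,r.inv().apply(np.array([380,-270,0])-p))
E
```

```text
t: 29.6
eef_pos: [426.0, 397.6, 343.2]
tcp_rot: [1.447, 2.783, 0.012]
wrist_force: [0.8, 0.9, 1.0]
grip_width: 0.701
grip_force: 0.0
[426.018 397.559 343.203] [-519.951 -424.045  339.673]
```

In the tool's units: -31 mm / 500 = -0.062, -25 mm / 500 = -0.05.

```bash
echo '[{"xyz": [-0.062, -0.05, 0], "finger_gap": 0.7}, {"xyz": [-0.062, -0.05, 0], "finger_gap": 0.7}, {"xyz": [-0.062, -0.05, 0], "finger_gap": 0.7}, {"xyz": [-0.062, -0.05, 0], "finger_gap": 0.7}, {"xyz": [-0.062, -0.05, 0], "finger_gap": 0.7}, {"xyz": [-0.062, -0.05, 0], "finger_gap": 0.7}, {"xyz": [-0.062, -0.05, 0], "finger_gap": 0.7}, {"xyz": [-0.062, -0.05, 0], "finger_gap": 0.7}, {"xyz": [-0.062, -0.05, 0], "finger_gap": 0.7}, {"xyz": [-0.062, -0.05, 0], "finger_gap": 0.7}, {"xyz": [-0.062, -0.05, 0], "finger_gap": 0.7}, {"xyz": [-0.062, -0.05, 0], "finger_gap": 0.7}, {"xyz": [-0.062, -0.05, 0], "finger_gap": 0.7}, {"xyz": [-0.062, -0.05, 0], "finger_gap": 0.7}, {"xyz": [-0.062, -0.05, 0], "finger_gap": 0.7}, {"xyz": [-0.062, -0.05, 0], "finger_gap": 0.7}, {"xyz": [-0.062, -0.05, 0], "finger_gap": 0.7}, {"finger_gap": 0.7}]' | python3 steer.py; python3 - <<'E'
from h import *
im,K,W=cam(); cv2.imwrite("pics/t8.png",cv2.resize(im[140:325,75:335],None,fx=3,fy=3,interpolation=cv2.INTER_CUBIC))
E
```

```text
t: 31.4
eef_pos: [378.7, -282.5, 337.4]
tcp_rot: [1.456, 2.784, -0.002]
wrist_force: [-0.1, 1.0, -0.5]
grip_width: 0.7
grip_force: 0.0
```

View pics/t8.png

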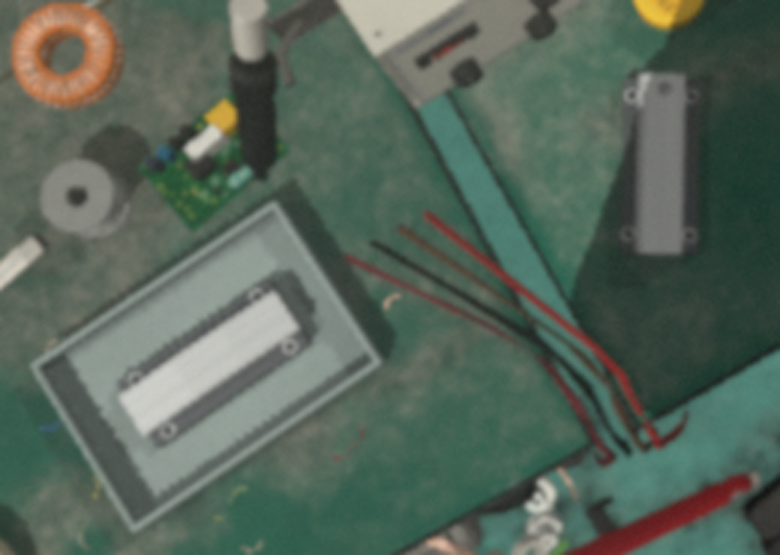

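The bad plate lies flat, pad up, in the tray (centre about (215,360)). The straightedge, with its hole at (665,88), lies along the pad of the good plate, which hasn't moved. The arm is clear, so I'll hand in.

```bash
python3 -c "
from bench import env, cams, read_state, hand_in
print(hand_in())"
```

```text
the job is handed in; nothing more can be done
None
```

The job is handed in at about 31 s of the 72 s: the straightedge rocked at both ends on the right-hand plate, so that plate now lies pad up in the tray, and the straightedge lies lengthwise on the pad of the good left-hand plate, which stayed where it stood.

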